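Lock the battery hatch of a bench generator

ROBOT

A 6-joint arm with a two-finger parallel gripper is mounted at the origin on the work surface. World frame = base frame: x ahead of the robot, y to its left, z up, the work surface at z = 0. Lengths are in m, angles in rad, forces in N, time in s.
With the tool pointing down it reaches from about 0.425 to 1.125 m from the base axis. Payload 14.9 kg.
Tool frame: the origin (TCP) lies on the centre line of the jaws, within the pads' length; the fingertips stand 8 mm ahead of it and the grasp point (between the pads) lies 11 mm behind it (bot.tip_reach is the distance from the TCP to the fingertips, in m); y points along the fingers, x is the direction in which the jaws open and shut, and the axes are right-handed (so a half turn about y gives the same grasp; the last joint's range is limited). The gripper opens to 91 mm and grips with 3 to 60 N. Pads are 32 mm wide; open, the fingers measure 118 mm over their backs; the gripper's body (76 mm by 178 mm) begins 60 mm behind the grasp point.
Start: joints at [-1.306, 0.379, 1.734, -0, 1.028, -0.033], TCP at [0.205, -0.669, 0.222] pointing down, gripper open.
Joint ranges: [-2.77, 2.77], [-0.74, 2.19], [0, 2.66], [-1.06, 4.2], [0.31, 2.87], [-3.08, 3.08]. Speed limits (rad/s): [1.89, 1.89, 2.39, 3.14, 3.14, 3.14].

INTERFACE

Orientations are given as a rotation vector (axis times angle).
In Python, from plant import bot gives the robot as it stands. The module is installed in compiled form; this text tells all that it offers. Calls block until the motion is done:
- bot.goto(position, orientation): joint-space move of the TCP to a pose.
- bot.move_linear(position, frame=None, v=0.15, stop_force=None): straight line of the TCP; frame=None keeps the orientation; v is the mean speed in m/s. With stop_force (N) it stops when the force on the tool has changed by that much, and returns True; else False.
- bot.goto_joints(angles): joint-space move.
- bot.grip(opening, squeeze=None): finger opening in m; squeeze is the grip in N (None keeps the last); returns when the fingers have stopped.
- bot.dwell(seconds).
- bot.ik(position, orientation): joint angles nearest the present ones, or None.
- bot.get_state(): the state.
- bot.read_camera(name): name is "side" or "top" or "wrist"; returns a dict with "color" (480x640x3 uint8, red, green, blue), "fx", "fy", "cx", "cy" (pixels), "k1" (the pictures are not rectified: a ray, as slopes to the right and down, at radius r is drawn at 1 + k1 r^2 times it, then the intrinsics apply), "world_to_cam" (4x4, takes a point from world to camera coordinates). Camera axes: x right, y up, looking along -z (the intrinsics and any distortion apply to the point x, -y, -z); pixel columns grow to the right and rows downward; lengths in m; the calibration is good to about 2 mm. A picture is of the moment at which its call begins. There is no depth.
A pose or a line that the arm cannot do raises bot.IKError and nothing moves.
- bot.job_done(): hands the job in, once; it reports no verdict.
The state is a dict: "time": time; "joint_positions": joint angles; "qd": joint speeds; "joint_torque": joint torques, N m; "position": TCP position; "ee_rot": TCP orientation; "ft_force": force on the tool from outside, world axes, zero at the start; "wrist_torque": the same for the moment, N m; "grip_width": finger opening in m.
Only numpy, scipy, OpenCV 4.12 (cv2) and the standard library are available. Lean on these libraries where they do the work, as an engineer would, in place of code of your own. Each camera call takes 0.05 s, during which the arm holds its last target.

TASK

The battery hatch in the top of the bench instrument stands slightly ajar on its spring. With closed fingers, set the fingertips in the slot of its round quarter-turn fastener, press the hatch down flush and, keeping it pressed, turn the fastener clockwise (seen from above) a full quarter turn to its stop, so that the hatch stays locked down when you take the hand away. Only push with the fingertips: pinch or lift nothing, and leave the other things on the bench and on the instrument where they are.

Things in the scene. Friction and masses are not known exactly. Their poses are not given: they have to be found in the camera images.
- case: White bench signal generator, grey corners, 240 (x) x 340 (y) x 100 mm high, fixed. Origin: centre of its underside, on the bench. Screen and keys on its -x face, carrying handle behind. The hatch is a grey panel 173 (x) x 196 (y) x 8 mm inset in its top; hinge line along y at x = +85, y = +50, height 100 mm. Two loose things lie on its top, right (-y) of the hatch.
- panel (a joint): Hinge angle of the hatch (rad). 0 = flush with the instrument's top (100 mm); positive = near edge up. A spring holds it up at a stop at 0.12. Pushing it flush at the fastener takes about 4 to 5 N; the soft seal lets it go on to -0.04 (5 mm below flush at the fastener), a hard stop. Locked and let go, it rests at about 0.01.
- fastener (a joint): Turn of the fastener (rad): 0 = unlocked, slot along the instrument's y (left-right); grows clockwise seen from above to the stop at 1.571 = locked, slot front to back. Friction 0.05 N m, stays where left. Its hidden tongue goes under a catch: freely with the hatch flush or up to 5 mm lower; with the hatch up it jams at about 1 rad.
- slot (a point): Centre of the slot floor, on the fastener's axis (at x = -40, y = +50 mm of the case). Disc 92 mm across on the hatch; straight slot along this frame's y, 42 mm wide, 80 mm long, open at both ends, between steel cheeks 16 mm high. z up out of the hatch. Floor 104 mm above the bench when flush, 119 ajar. A fingertip 20 to 25 mm off the axis along the slot turns it easily.
- battery_pack: Bystander: black spare battery block 62 x 36 x 24 mm lying on the instrument's top, right of the hatch. Origin: centre of its underside.
- adapter: Bystander: small brass turned adapter, 24 mm across, 34 mm high, standing on the instrument's top, right of the hatch. Origin: centre of its underside.
- meter: Bystander: black pointer multimeter 145 x 95 x 45 mm lying to the left of the instrument. Origin: centre of its underside.
- screwdriver: Bystander: screwdriver 170 mm long lying to the right of the instrument. Origin: on the bench under its middle.
- bottle: Bystander: clear drink bottle 64 mm across, 190 mm high, far right. Origin: centre of its underside.
- notebook: Bystander: blue notebook 210 x 150 x 12 mm on the left. Origin: centre of its underside.
- pen: Bystander: black pen 140 mm long, 10 mm thick, on the left. Origin: under its middle.
- mug: Bystander: white mug 80 mm across, 90 mm high, on the right near the robot. Origin: centre of its underside.

How it is judged:
By the outcome, as a careful person would: the job done as asked, in the order asked, and still so for the second after the job is handed in, with the robot touching nothing.
It also fails if it takes over 38 s, if anything falls off the work surface, if the arm or the gripper's body presses on something with over 40 N, if the wrist force passes 120 N, or if a joint passes its speed limit or range.

## Working session

There is one attempt and no reset: what is moved stays moved. The work goes in short steps, each a Python script; the robot and the scene stay as the last script left them, time stands still between calls to the robot, and variables do not carry over. Pictures are saved under pics/ and viewed, and the job is handed in when it is done.

```bash
mkdir -p pics; cat > h.py <<'E'
import numpy as np, cv2
from plant import bot
def snap(n,f):
    c=bot.read_camera(n); cv2.imwrite('pics/'+f,cv2.cvtColor(c['color'],cv2.COLOR_RGB2BGR))
    np.savez('pics/'+f+'.npz',**c); return c
def load(f): return dict(np.load('pics/'+f+'.npz'))
def K(c): return np.array([[c['fx'],0,c['cx']],[0,c['fy'],c['cy']],[0,0,1.]],float)
def proj(c,P):
    P=np.atleast_2d(P); M=c['world_to_cam']; q=P@M[:3,:3].T+M[:3,3]; q=q*[1,-1,-1]
    return cv2.projectPoints(q,np.zeros(3),np.zeros(3),K(c),np.array([float(c['k1']),0,0,0]))[0][:,0]
def ray(c,uv,z):
    u=cv2.undistortPoints(np.array([[uv]],float),K(c),np.array([float(c['k1']),0,0,0]))[0,0]
    M=c['world_to_cam'];R=M[:3,:3];o=-R.T@M[:3,3];d=R.T@np.array([u[0],-u[1],-1])
    return o+d*(z-o[2])/d[2]
E
python3 - <<'E'
from h import *
for n in ['side','top','wrist']:
    c=snap(n,n+'0.png'); print(n,c['fx'],c['k1'],np.round(c['world_to_cam'],3).tolist())
s=bot.get_state(); print(s, bot.tip_reach)
E
```

```text
side 609.0156325310414 0.046796055186849816 [[-0.985, -0.175, -0.002, 0.534], [0.137, -0.777, 0.615, -0.147], [-0.109, 0.605, 0.789, -1.74], [0.0, 0.0, 0.0, 1.0]]
top 526.5497923146216 -0.02695020485077993 [[-0.037, -0.999, 0.001, 0.001], [0.979, -0.036, 0.202, -0.561], [-0.202, 0.008, 0.979, -1.682], [0.0, 0.0, 0.0, 1.0]]
wrist 410.13654400343876 -0.03828898741302148 [[0.294, -0.956, -0.001, -0.699], [0.929, 0.286, -0.236, 0.029], [0.226, 0.068, 0.972, -0.391], [0.0, 0.0, 0.0, 1.0]]
{'time': 0.15, 'joint_positions': array([-1.30630019e+00,  3.79277081e-01,  1.73459352e+00, -1.41847929e-05,
        1.02848767e+00, -3.33301635e-02]), 'qd': array([ 0.00089167, -0.00170987, -0.00218069, -0.00128776, -0.00042776,
        0.00034237]), 'joint_torque': array([ 1.81789772e-03, -7.64116573e+01, -4.34656620e+01,  6.51200744e-02,
        4.09896614e-02, -3.49338291e-05]), 'position': array([ 0.20531348, -0.66894176,  0.22147294]), 'ee_rot': array([-1.33502077,  0.98748946, -0.98648027]), 'ft_force': array([-0.23423123, -0.69511605,  0.28832091]), 'wrist_torque': array([0.02717214, 0.06706746, 0.02505477]), 'grip_width': 0.09130769824144676} 0.008
```

View pics/top0.png

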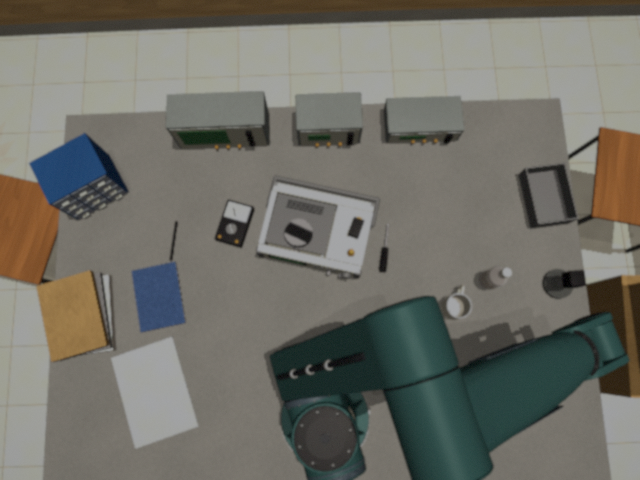

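View pics/side0.png

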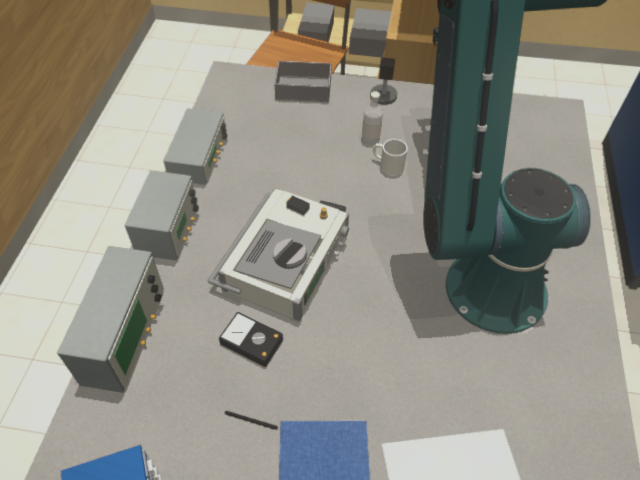

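```bash
python3 - <<'E'
from scipy.spatial.transform import Rotation as R
print(R.from_rotvec([-1.33502077,  0.98748946, -0.98648027]).as_matrix().round(3))
E
```

```text
[[ 0.293 -0.     0.956]
 [-0.956  0.001  0.293]
 [-0.001 -1.     0.   ]]
```

```bash
python3 - <<'E'
import cv2
a=cv2.imread('pics/top0.png')[165:295,240:400]; cv2.imwrite('pics/topz.png',cv2.resize(a,None,fx=5,fy=4.6,interpolation=2))
a=cv2.imread('pics/top0.png')[170:290,245:395]; cv2.imwrite('pics/topz.png',cv2.resize(a,None,fx=5,fy=5,interpolation=2))
a=cv2.imread('pics/side0.png')[180:320,205:360]; cv2.imwrite('pics/sidez.png',cv2.resize(a,None,fx=4,fy=4,interpolation=2))
E
```

```text
(no output)
```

View pics/topz.png

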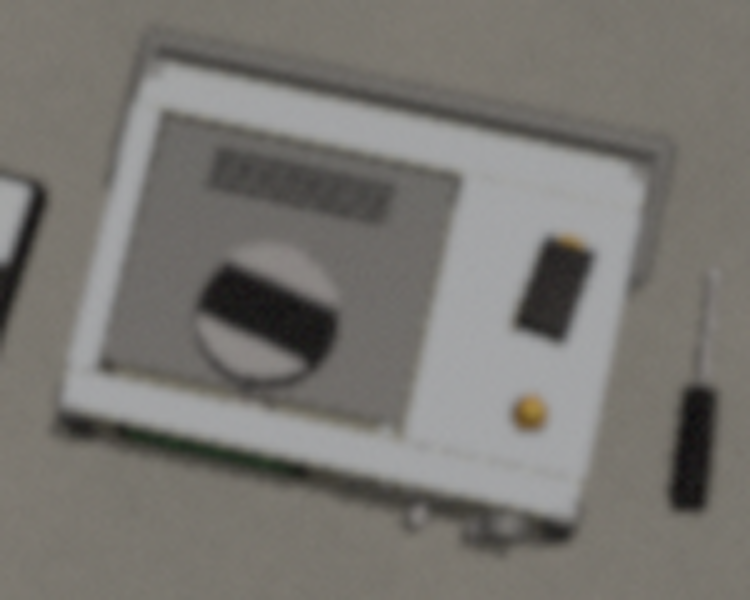

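View pics/sidez.png

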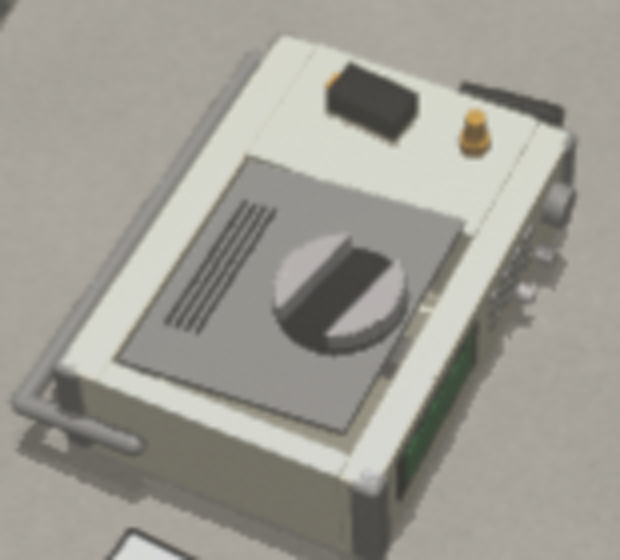

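```bash
python3 - <<'E'
from h import *
from scipy.optimize import least_squares
T=load('top0.png');S=load('side0.png')
obj=[(-.12,.17,.1),(-.12,-.17,.1),(.12,.17,.1),(.12,-.17,.1),(.085,.148,.1),(.085,-.048,.1),(-.038,.05,.135)]
t=np.array([(65,403),(577,520),(150,65),(648,170),(160,115),(462,178),(269,312)])/5+[245,170]
s=np.array([(362,482),(573,138),(65,370),(287,38),(117,360),(250,157),(340,287)])/4+[205,180]
O=np.array(obj)
def W(p,O=O):
    c,q=np.cos(p[2]),np.sin(p[2]); return np.c_[O[:,0]*c-O[:,1]*q+p[0],O[:,0]*q+O[:,1]*c+p[1],O[:,2]]
for a,b in((1,1),(1,0),(0,1)):
    f=lambda p:np.r_[a*(proj(T,W(p))-t).ravel(),b*(proj(S,W(p))-s).ravel()]
    r=least_squares(f,[.6,0,-.2]);print(a,b,r.x,np.degrees(r.x[2]));print(r.fun.reshape(-1,2).round(1).tolist())
    print(W(r.x,np.array([[-.04,.05,.104]])))
E
```

```text
1 1 [ 0.60162107  0.00481716 -0.26286429] -15.06101467964913
[[-1.9, 0.6], [-0.7, 0.8], [-0.7, -1.4], [0.5, -0.2], [1.2, -0.1], [-1.0, 0.2], [-0.9, 0.3], [2.9, 2.1], [0.4, -1.5], [-2.2, -1.7], [-1.1, -2.0], [0.0, -0.7], [-0.1, -0.0], [0.2, -0.9]]
[[0.57598746 0.06349354 0.104     ]]
1 0 [ 0.60186326  0.00294884 -0.25447388] -14.580279206336506
[[-1.1, 1.0], [0.3, 0.3], [-0.6, -1.2], [0.9, -0.7], [1.4, 0.1], [-0.6, -0.0], [-0.2, 0.4], [0.0, 0.0], [0.0, -0.0], [-0.0, -0.0], [-0.0, -0.0], [0.0, -0.0], [-0.0, -0.0], [0.0, -0.0]]
[[0.57573824 0.06140808 0.104     ]]
0 1 [ 0.60116709  0.00692947 -0.2704335 ] -15.494698462188959
[[-0.0, 0.0], [-0.0, 0.0], [-0.0, -0.0], [0.0, 0.0], [0.0, -0.0], [-0.0, 0.0], [-0.0, 0.0], [2.4, 2.9], [0.7, -0.6], [-2.5, -1.4], [-0.5, -1.6], [-0.3, -0.4], [0.1, 0.4], [0.0, -0.3]]
[[0.57597834 0.0657982  0.104     ]]
```

```bash
cat >> h.py <<'E'
from scipy.spatial.transform import Rotation as Rr
def ori(psi):
    # tool y down; tool z horizontal at world heading psi
    z=np.array([np.cos(psi),np.sin(psi),0]); y=np.array([0,0,-1.]); x=np.cross(y,z)
    return Rr.from_matrix(np.c_[x,y,z]).as_rotvec()
E
python3 - <<'E'
from h import *
c=load('wrist0.png'); M=c['world_to_cam'];o=-M[:3,:3].T@M[:3,3]
R0=Rr.from_rotvec([-1.33502077,0.98748946,-0.98648027]).as_matrix()
print('cam in tool',R0.T@(o-[0.20531348,-0.66894176,0.22147294]),'look',R0.T@(-M[2,:3]))
t=ray(load('top0.png'),(495,275),.1);print(t)
# candidates: tool z heading psi; case yaw -.26
yaw=-.26
for k in range(4):
    psi=yaw+k*np.pi/2
    for r in (22,):
        for sgn in (1,-1):
            d=np.array([-np.sin(yaw),np.cos(yaw)])*sgn*.022
            for dth in (0,-np.pi/2-.4):
                e=np.array([np.cos(yaw),np.sin(yaw)])
                a=np.arctan2(d[1],d[0])+dth
                p=[.576+.022*np.cos(a),.063+.022*np.sin(a),.15]
                j=bot.ik(p,ori(psi+dth)); print(k,sgn,round(dth,2),None if j is None else np.round(j,2))
E
```

```text
cam in tool [ 5.83800176e-05 -1.63885137e-01  6.47053874e-02] look [-3.78268413e-04  9.71639498e-01 -2.36466788e-01]
[ 0.42471191 -0.55974051  0.1       ]
0 1 0 [ 0.1   0.3   2.   -0.    0.84  1.94]
0 1 -1.97 [ 0.04  0.31  1.98  0.    0.85 -2.44]
0 -1 0 [ 0.03  0.28  2.03 -0.    0.83  1.86]
0 -1 -1.97 [ 0.09  0.27  2.04  0.    0.83 -2.39]
1 1 0 [ 0.1   0.3   2.   -0.    0.84  0.36]
1 1 -1.97 [0.04 0.31 1.98 0.   0.85 2.27]
1 -1 0 [ 0.03  0.28  2.03 -0.    0.83  0.29]
1 -1 -1.97 [0.09 0.27 2.04 0.   0.83 2.33]
2 1 0 [ 0.1   0.3   2.   -0.    0.84 -1.21]
2 1 -1.97 [ 0.04  0.31  1.98 -0.    0.85  0.7 ]
2 -1 0 [ 0.03  0.28  2.03 -0.    0.83 -1.28]
2 -1 -1.97 [ 0.09  0.27  2.04 -0.    0.83  0.75]
3 1 0 [ 0.1   0.3   2.   -0.    0.84 -2.78]
3 1 -1.97 [ 0.04  0.31  1.98 -0.    0.85 -0.87]
3 -1 0 [ 0.03  0.28  2.03 -0.    0.83 -2.85]
3 -1 -1.97 [ 0.09  0.27  2.04 -0.    0.83 -0.82]
```

View pics/wrist0.png

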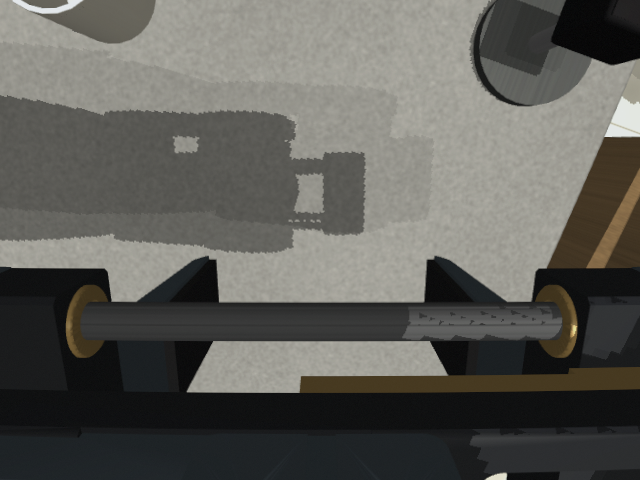

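```bash
python3 - <<'E'
from h import *
yaw=-.26
p=bot.get_state()['position']
bot.move_linear([p[0],p[1],.33],v=.2)
bot.goto([.576+.065*np.cos(yaw),.063+.065*np.sin(yaw),.30],ori(yaw+np.pi))
bot.grip(0,40)
bot.dwell(.3)
snap('wrist','w1.png');s=bot.get_state();print(s['time'],s['position'],s['grip_width'],s['ft_force'],s['joint_positions'])
E
```

```text
5.5 [0.63879232 0.04629149 0.29997336] 0.0007268180891168094 [-0.58871075  0.66192536  0.45257715] [ 3.59652011e-02  2.05464132e-01  1.80892500e+00 -3.30633709e-05
  1.12726033e+00 -1.27483988e+00]
```

View pics/w1.png

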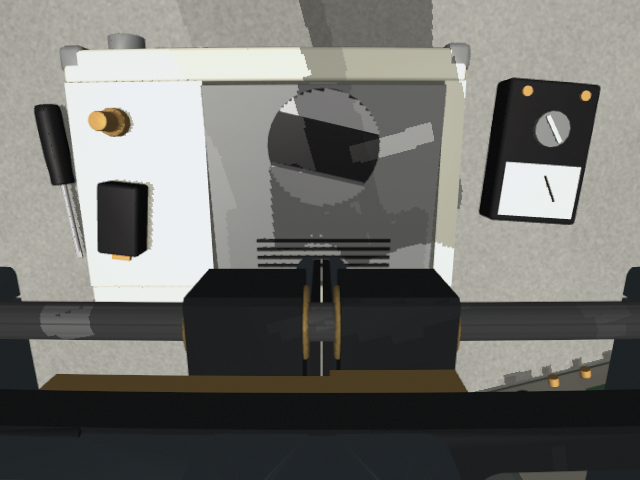

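```bash
python3 - <<'E'
import cv2
a=cv2.imread('pics/w1.png')[80:215,255:395]; cv2.imwrite('pics/w1z.png',cv2.resize(a,None,fx=4,fy=4,interpolation=0))
E
```

```text
(no output)
```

View pics/w1z.png

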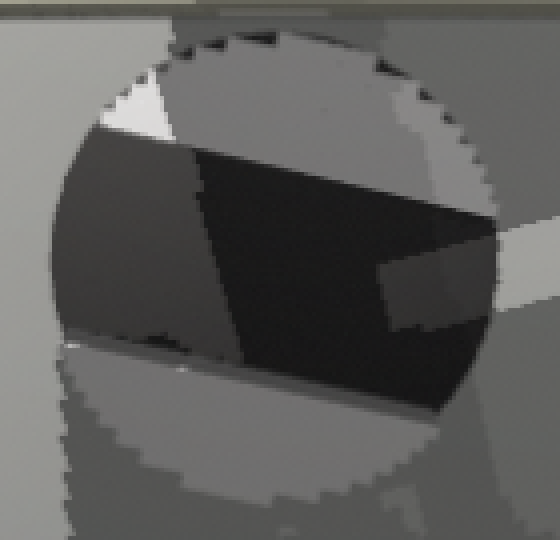

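```bash
python3 - <<'E'
from h import *
from scipy.optimize import least_squares
C=load('w1.png')
uv=np.array([(100,124),(496,217),(62,345),(440,427)])/4+[255,80]
def slotpts(p,F,hinge=.12):
    x,y,yaw,th=p
    F=Rr.from_rotvec([0,0,-th]).apply(F)+[-.125,0,.004]      # rel. hinge
    F=Rr.from_rotvec([0,hinge,0]).apply(F)+[.085-0,.05,.1]
    F=F-[-.04,.05,0]  # rel axis at flush
    return Rr.from_rotvec([0,0,yaw]).apply(F)+[x,y,0]
h=.041
F=np.array([(-.021,-h,.016),(-.021,h,.016),(.021,-h,.016),(.021,h,.016)])
print(slotpts((0,0,0,0),np.zeros((1,3))))
for y in(-.25,-.26,-.27):
    f=lambda q:(proj(C,slotpts((q[0],q[1],y,q[2]),F))-uv).ravel()
    r=least_squares(f,[.576,.063,.2]);print(y,r.x,r.fun.reshape(-1,2).round(1).tolist())
# also T and S disc center check
q=r.x;P=slotpts((q[0],q[1],-.26,q[2]),np.array([[0,0,.016]]))
for n,e in(('top0.png',np.array([269,312])/5+[245,170]),('side0.png',np.array([340,287])/4+[205,180])):
    print(n,proj(load(n),P),e)
E
```

```text
[[0.00137777 0.         0.11893526]]
-0.25 [0.57783866 0.06397008 0.22829945] [[-2.4, 0.3], [2.4, 1.0], [-2.6, -1.2], [2.7, 0.2]]
-0.26 [0.5778445  0.06399635 0.21824258] [[-2.4, 0.3], [2.4, 1.0], [-2.6, -1.3], [2.7, 0.2]]
-0.27 [0.57785063 0.06402253 0.20818528] [[-2.4, 0.3], [2.4, 1.0], [-2.6, -1.3], [2.7, 0.2]]
top0.png [[297.81257754 231.75491878]] [298.8 232.4]
side0.png [[289.06481745 250.75820869]] [290.   251.75]
```

```bash
cat >> h.py <<'E'
A=np.array([.5777,.0640]); YAW=-.26; TH0=.218
def tip(th,r=.022,lead=0.,z=.102,dx=0.):
    hd=YAW-th
    ex=np.array([np.cos(hd),np.sin(hd)]); ey=np.array([-ex[1],ex[0]])
    # tip at -y of fastener; clockwise motion of that tip is toward -x (fastener)
    xy=A-ey*r-ex*lead+dx*np.array([np.cos(YAW),np.sin(YAW)])
    return np.r_[xy,z+bot.tip_reach], ori(hd+np.pi)
def st(l=''):
    s=bot.get_state();print(l,round(s['time'],2),s['position'].round(4),s['ft_force'].round(1),s['wrist_torque'].round(2),s['grip_width'].round(4));return s
E
python3 - <<'E'
from h import *
p,o=tip(TH0,z=.16,dx=.0015); bot.goto(p,o); st()
p,o=tip(TH0,z=.125,dx=.0015); print(bot.move_linear(p,o,v=.06,stop_force=3)); st()
p,o=tip(TH0,z=.112,dx=.0015); print(bot.move_linear(p,o,v=.02,stop_force=3)); st()
snap('side','s2.png');snap('top','t2.png');snap('wrist','w2.png')
import cv2
a=cv2.imread('pics/s2.png')[180:320,205:360]; cv2.imwrite('pics/s2z.png',cv2.resize(a,None,fx=4,fy=4,interpolation=2))
E
```

```text
Traceback (most recent call last):
  File "h.py", line 28, in st
    s=bot.get_state();print(l,round(s['time'],2),s['position'].round(4),s['ft_force'].round(1),s['wrist_torque'].round(2),s['grip_width'].round(4));return s
                                                                                                                          ^^^^^^^^^^^^^^^^^^^^^
AttributeError: 'float' object has no attribute 'round'
```

```bash
sed -i "s/,s\['grip_width'\].round(4)//" h.py
python3 - <<'E'
from h import *
st()
p,o=tip(TH0,z=.125,dx=.0015); print(bot.move_linear(p,o,v=.06,stop_force=3)); st()
p,o=tip(TH0,z=.112,dx=.0015); print(bot.move_linear(p,o,v=.02,stop_force=3)); st()
snap('side','s2.png');snap('wrist','w2.png')
import cv2
a=cv2.imread('pics/s2.png')[180:320,205:360]; cv2.imwrite('pics/s2z.png',cv2.resize(a,None,fx=4,fy=4,interpolation=2))
E
```

```text
6.15 [0.5705 0.0441 0.1694] [-0.5 -0.3  1.1] [ 0.05 -0.14  0.02]
False
 6.88 [0.5691 0.0441 0.133 ] [ 0.5 -0.3 -0.1] [ 0.08 -0.11  0.09]
False
 7.68 [0.569  0.0441 0.12  ] [-1.7  0.3  2.8] [ 0.11  0.19 -0.02]
```

View pics/s2z.png

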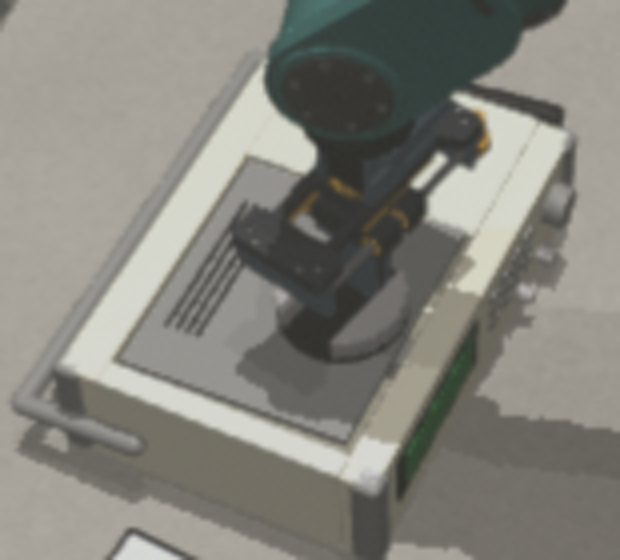

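View pics/w2.png

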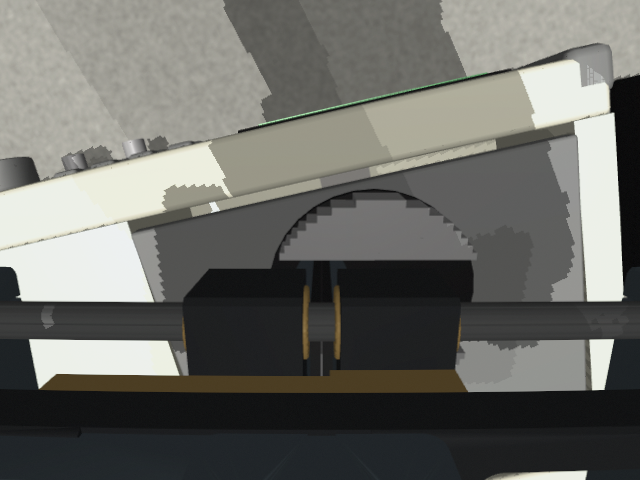

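```bash
python3 - <<'E'
from h import *
p,o=tip(TH0,z=.1025); print(bot.move_linear(p,o,v=.02,stop_force=15)); st('down')
for l in (.003,.005,):
    p,o=tip(TH0,z=.102,lead=l); print(bot.move_linear(p,o,v=.015,stop_force=12)); st(l)
for d in np.arange(.13,.66,.13):
    p,o=tip(TH0+d,z=.102,lead=.005); b=bot.move_linear(p,o,v=.015,stop_force=15); st(round(TH0+d,2))
    if b: print('STOP');break
snap('side','s3.png')
import cv2
a=cv2.imread('pics/s3.png')[180:320,205:360]; cv2.imwrite('pics/s3z.png',cv2.resize(a,None,fx=4,fy=4,interpolation=2))
E
```

```text
False
down 8.42 [0.568  0.0444 0.1107] [ 2.5 -2.6  5.4] [-0.43 -0.66 -0.06]
False
0.003 8.77 [0.5646 0.0459 0.11  ] [ 0.2 -1.1  4.7] [-0.26 -0.39  0.  ]
False
0.005 9.05 [0.563  0.0468 0.11  ] [ 2.2 -1.1  4.8] [-0.26 -0.41 -0.08]
0.35 9.39 [0.5609 0.0489 0.1099] [0.7 0.3 4.6] [ 0.13 -0.34 -0.04]
0.48 9.73 [0.5592 0.0512 0.11  ] [2.4 2.  3.9] [ 0.42 -0.48  0.02]
0.61 10.07 [0.5577 0.0536 0.11  ] [1.7 1.3 4.8] [ 0.35 -0.59 -0.02]
0.74 10.42 [0.5566 0.0562 0.11  ] [2.  0.5 4.8] [ 0.18 -0.63  0.02]
0.87 10.76 [0.5557 0.059  0.11  ] [2.4 1.2 4.5] [ 0.09 -0.59 -0.03]
```

View pics/s3z.png

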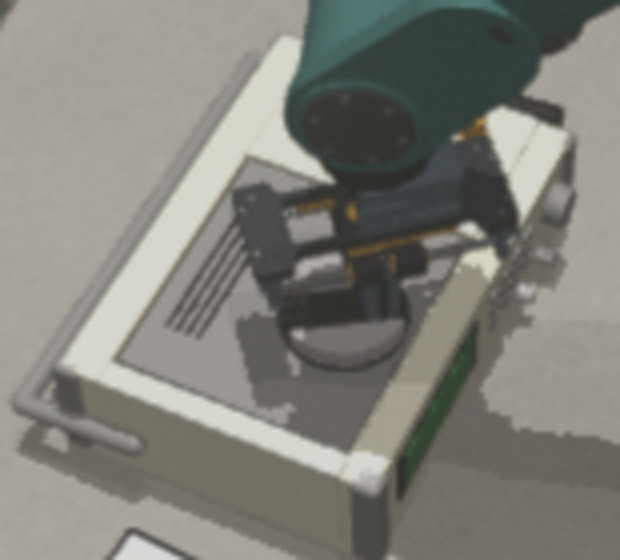

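The fastener is turning with the tip and the hatch is flush. I'll continue to the stop.

```bash
python3 - <<'E'
from h import *
for th in np.r_[np.arange(1.0,1.5,.13),1.52,1.571,1.62,1.67,1.72,1.77,1.82]:
    p,o=tip(th,z=.102,lead=.005); b=bot.move_linear(p,o,v=.012,stop_force=12); s=st(round(th,2))
    if b or (th>1.5 and np.hypot(*s['ft_force'][:2])>14): print('STOP');break
snap('side','s4.png');snap('wrist','w4.png')
import cv2
a=cv2.imread('pics/s4.png')[180:320,205:360]; cv2.imwrite('pics/s4z.png',cv2.resize(a,None,fx=4,fy=4,interpolation=2))
E
```

```text
1.0 11.21 [0.5552 0.062  0.11  ] [3.1 0.4 4.6] [ 0.03 -0.61  0.06]
1.13 11.6 [0.5551 0.0649 0.1099] [2.5 0.3 4. ] [-0.06 -0.55  0.  ]
1.26 11.99 [0.5553 0.0678 0.1099] [ 1.3 -0.   4.7] [-0.13 -0.41  0.03]
1.39 12.38 [0.556  0.0707 0.1099] [ 1.  -1.   4.6] [-0.16 -0.25 -0.05]
1.52 12.78 [0.5566 0.0732 0.1097] [-2.5 -3.2  4.2] [-0.83  0.41 -0.07]
1.57 13.03 [0.5561 0.0738 0.1093] [-6.6 -9.6  3.3] [-1.69  1.05 -0.  ]
1.62 13.28 [0.5555 0.0741 0.1088] [-11.4 -16.2   3.9] [-2.91  1.89  0.2 ]
STOP
```

View pics/s4z.png

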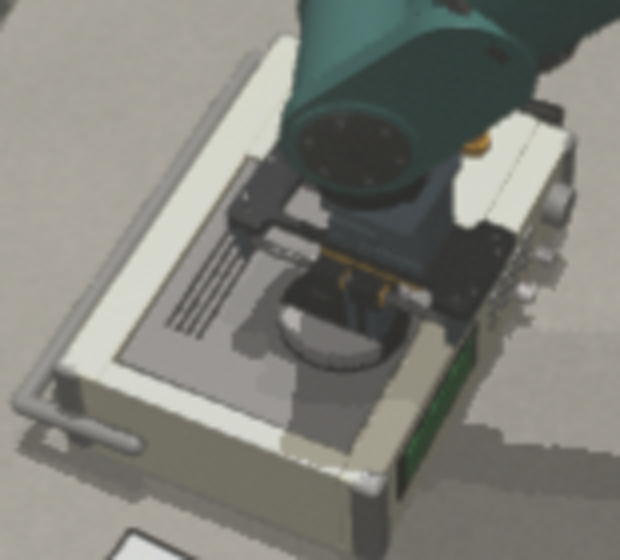

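View pics/w4.png

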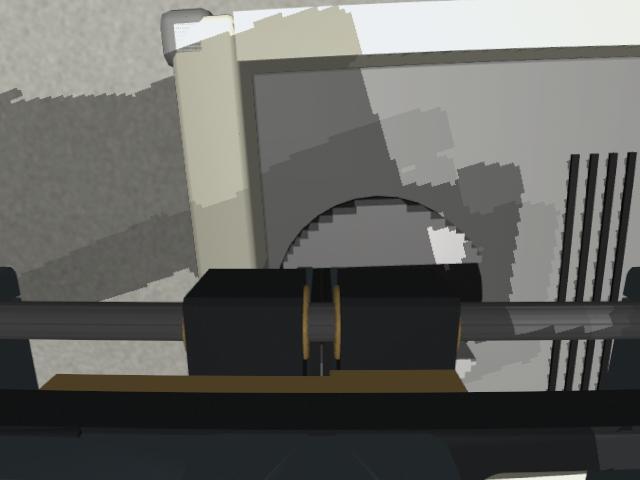

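```bash
python3 - <<'E'
from h import *
p,o=tip(1.571,z=.102,lead=.000); bot.move_linear(p,o,v=.015); st('back')
p,o=tip(1.571,z=.15); bot.move_linear(p,o,v=.04); st('up')
hd=YAW-1.571+np.pi
p=np.r_[A-.065*np.array([np.cos(hd),np.sin(hd)]),.30]; bot.goto(p,o); bot.dwell(.3); st()
snap('wrist','w5.png');snap('side','s5.png')
a=cv2.imread('pics/s5.png')[180:320,205:360]; cv2.imwrite('pics/s5z.png',cv2.resize(a,None,fx=4,fy=4,interpolation=2))
E
```

```text
back 13.93 [0.5567 0.0697 0.1101] [-1.1  1.2  3.9] [ 0.17 -0.03  0.05]
up 15.28 [0.5563 0.0696 0.1577] [0.3 0.1 0.1] [-0.04 -0.07  0.  ]
 16.26 [0.5607 0.0016 0.299 ] [-0.1  0.2 -0. ] [ 0.02 -0.07 -0.02]
```

View pics/s5z.png

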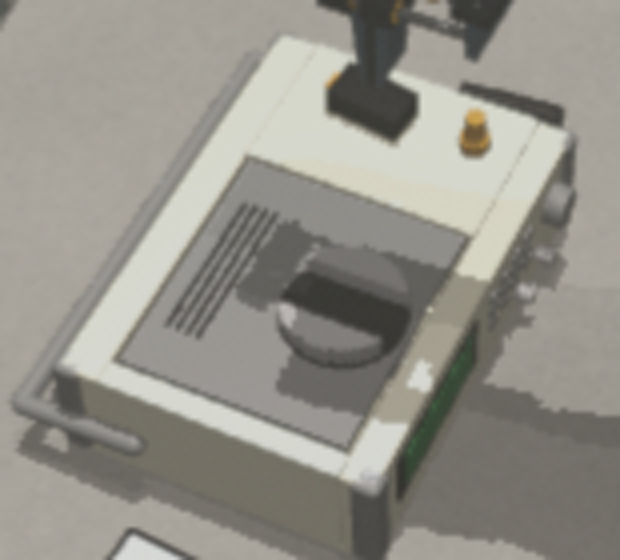

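View pics/w5.png

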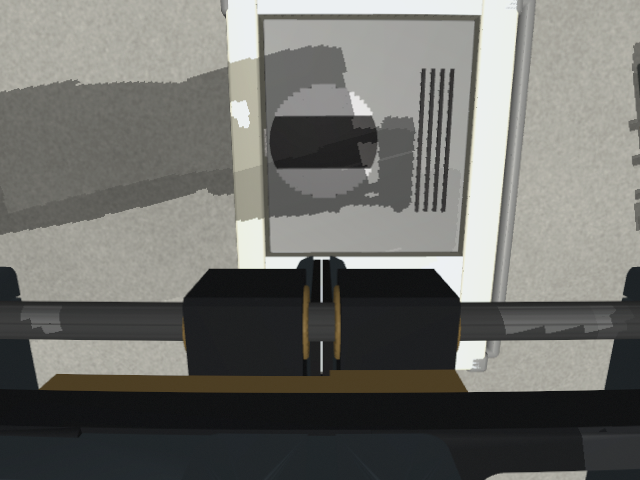

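```bash
python3 - <<'E'
from h import *
a=cv2.imread('pics/w5.png')[0:270,210:530]; cv2.imwrite('pics/w5z.png',cv2.resize(a,None,fx=2.4,fy=2.2,interpolation=0)[:600])
C=load('w5.png'); g=cv2.cvtColor(C['color'],cv2.COLOR_RGB2GRAY).astype(float)
def edge(c0,c1,r0,r1,z):
    cs=np.arange(c0,c1);P=[]
    for c in cs:
        d=np.abs(np.diff(g[r0:r1,c])); k=d.argmax(); w=d[max(k-1,0):k+2]; P.append(ray(C,(c,r0+max(k-1,0)+.5+(w*np.arange(len(w))).sum()/w.sum()),z)[:2])
    P=np.array(P);m=np.polyfit(P[:,0],P[:,1],1)
    for _ in range(3):
        e=np.abs(P[:,1]-np.polyval(m,P[:,0]));k=e<max(2*np.median(e),3e-4);m=np.polyfit(P[k,0],P[k,1],1)
    return np.degrees(np.arctan(m[0])),e.mean()
print('cheek up',edge(285,345,108,125,.12),'cheek low',edge(285,355,158,178,.12))
print('hatch near',edge(280,450,246,262,.1),'hatch far',edge(350,460,8,26,.1))
E
```

```text
cheek up (np.float64(-14.54618003065589), np.float64(4.189529655131673e-05)) cheek low (np.float64(-15.170511201563558), np.float64(8.070574364028513e-05))
hatch near (np.float64(-14.724696132826416), np.float64(0.000781812400495053)) hatch far (np.float64(-14.698852475410535), np.float64(5.44972615460518e-05))
```

View pics/w5z.png

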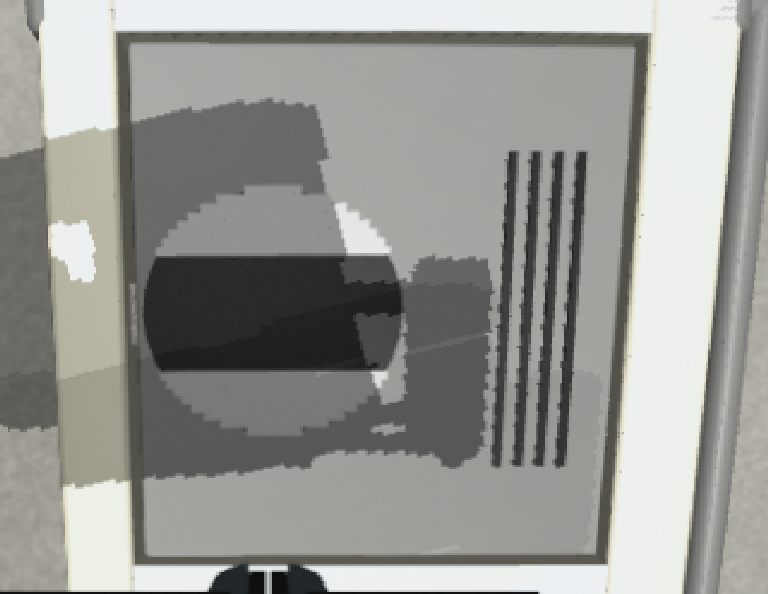

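The slot edges lie at −14.5° and −15.2°, and the hatch edges at −14.7°, so the slot runs front to back at the stop. The hatch is flush and nothing touches it.

```bash
python3 - <<'E'
from h import *
bot.job_done()
E
```

```text
the job is handed in; nothing more can be done
```

The hatch is pressed flush and locked: the fastener is turned clockwise to its stop, and the hatch stayed down after I took the hand away. I handed the job in at about 16.3 s of the 38 s allowed; no verdict is reported.

**What I did:** With closed fingers I set the tips in the slot about 22 mm off the axis and pressed the hatch to about 2 mm below flush, with about 5 N. Keeping it pressed, I swept clockwise until the sideways force rose to about 20 N at the stop. Then I backed off and lifted straight up.

**What the checks showed:**
- **Fastener:** The slot edges measured −14.5° and −15.2°, against −14.7° for the hatch edges. The slot is front to back to within half a degree.
- **Hatch:** With the hand clear, the side and wrist pictures show it level with the instrument's top, and the wrist force was about 0.
- **Other things:** In the side picture the battery block and the adapter are where they were. I did not re-check the things standing on the bench.

**Disagreed:** The fastener did not start at 0. It stood about 0.22 rad clockwise already, so I set the entry and sweep to match. The side and top views also differed by about 4 mm in the slot's position, so I used the closer wrist view.

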